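Find the flat of a hub in the V of a drill jig and shut the jig's leaf

ROBOT

A 7-joint arm with a two-finger parallel gripper is mounted at the origin on a cart in front of the work surface, level with it; the furniture and walls round the work are solid. World frame = base frame: x ahead of the robot, y to its left, z up, the work surface at z = 0. Lengths are in m, angles in rad, forces in N, time in s.
With the tool pointing down it reaches from about 0.4 to 0.85 m from the base axis. Payload 10.4 kg.
Tool frame: the origin (TCP) lies on the centre line of the jaws, within the pads' length; the fingertips stand 8 mm ahead of it and the grasp point (between the pads) lies 11 mm behind it (r.finger_overhang is the distance from the TCP to the fingertips, in m); z points along the fingers, y is the line along which they close (so a half turn about z gives the same grasp; the last joint's range is limited). The gripper opens to 87 mm and grips with 3 to 60 N. Pads are 19 mm wide; open, the fingers measure 117 mm over their backs; the gripper's body (75 mm by 190 mm) begins 51 mm behind the grasp point.
Start: joints at [1.123, 0.332, -0.065, 1.46, 0.022, 1.35, -0.088], TCP at [0.258, -0.569, 0.231] pointing down, gripper open.
Joint ranges: [-2.6, 2.6], [-0.5, 2.12], [-1.47, 1.34], [0.16, 2.42], [-1.27, 4.41], [0.06, 2.06], [-2.6, 2.6]. Speed limits (rad/s): [2.22, 2.22, 2.79, 2.79, 3.14, 3.14, 3.14].

INTERFACE

Orientations are given as a unit quaternion [x, y, z, w].
In Python, from bench import r, vision gives the robot as it stands.
- The arm moves only by the tool drive_tool, never from a script. Its argument "series" is a list of rows, each a list of 2 entries, a list of its own where there are three numbers: the shift along the world's x, y, z in cm, then the turn about the world's z in degrees. A call has exactly 10 rows; each row shifts and turns the commanded pose from where the row before left it; what a row does not reach is not made up. A row lasts 1/8 s, in which the tool goes at most 62.5 mm and 10.7 degrees, less where a joint would pass 70% of its speed; a pose out of reach is approached as far as the arm can. A call with a gripper value outside its range is refused whole. "hand" is the closure, from 0 (fully open) to 1 (shut), set as the call begins (left out, the last holds). The fingers move at their own pace and stop on an object; "newtons" is the grip in N (left out, the last holds). Time passes only in rows, so rows that do not move let the fingers close, or fill a call up. It gives the time, the measured TCP pose, the force, the opening and the grip force at its end, in the units of the state.
- r.read_state(): the state, without advancing time (a new reading comes with each control period).
- vision.camera(name): name is "side" or "top" or "wrist"; returns a dict with "color" (420x560x3 uint8, red, green, blue), "intrinsics" (3x3 intrinsics, pixels), "k1" (the pictures are not rectified: a ray, as slopes to the right and down, at radius r is drawn at 1 + k1 r^2 times it, then the intrinsics apply), "R" (3x3) and "t" (3): a world point X has camera coordinates R X + t; the wrist camera has in their place "mount" (4x4, takes a point from camera to tool coordinates, whose origin is the TCP and whose axes are the flange's). Camera axes: x right, y down, z forward; pixel columns grow to the right and rows downward; lengths in m; the calibration is good to about 2 mm. A picture is of the moment at which its call begins: read the wrist's pose just before it. There is no depth.
- r.close_job(): hands the job in; it is judged then, once.
The state is a dict: "time": time; "joint_positions": joint angles; "joint_vel": joint speeds; "joint_torque": joint torques, N m; "ee_pos": TCP position; "eef_rot": TCP orientation; "ft_force": force on the tool from outside, world axes, zero at the start; "torque": the same for the moment, N m; "width": finger opening in m; "grip_force": force on a finger pad.
Only numpy, scipy, OpenCV 4.12 (cv2) and the standard library are available. Lean on these libraries where they do the work, as an engineer would, in place of code of your own. Each camera call takes 0.05 s, during which the arm holds its last target. There are 200 camera calls.

TASK

The steel hub standing in the drill jig has to be drilled in line with its flat. Without lifting it out, roll it in the V until the sprung jaw drops fully home on the flat, and fold the hinged leaf down over it until the leaf lies level on its rests; leave the other two hubs where they are.

Things in the scene. Friction and masses are not known exactly. Their poses are not given: they have to be found in the camera images.
- fixture_plate: Steel plate with a grid of holes, 300 x 395 x 15 mm, on four feet; fixed, its top 75 mm over the bench. Origin on the bench under its centre. The jig stands on it.
- jig: Drill jig bolted on the fixture plate: dark base plate x -56..+101, y -115..+67 mm, 12 mm thick. Origin on the fixture plate's top (75 mm over the bench) under the seated hub's axis, +z up. Two V faces at +y (up to z 25 mm, at 45 degrees to y) open towards -y; sprung jaw at -y; leaf hinge at +x. Near the hub nothing fixed is higher than z 36 mm; hinge brackets reach z 48 mm.
- seat (a point): Centre of the hub's seat on top of the jig's base plate, 12 mm above the jig's origin; axes as the jig's. The V bears on the hub's round flange, so the hub turns on the spot about this point.
- hub: Loose bare steel hub, 0.45 to 0.7 kg, seated in the jig. Origin at the centre of its underside, z up its axis. Flange 72 dia x 10 mm; above it a shoulder 60 dia x 12 mm with one flat facing this body's +x; on top a round boss 30 dia x 40 mm to hold it by (22 to 62 mm above its origin). Oiled running faces (friction 0.1); about 0.1 to 0.2 N m turns it.
- hub_flat (a point): Middle of the flat of the hub in the jig, 24 mm from the hub's axis; the flat is 36 mm wide; x points out of it, z up. It starts at least 50 degrees away from the jaw. Right when x points along the jig's -y, straight at the jaw.
- jaw (a joint): Slide of the sprung jaw towards the hub (jig's +y), m: 0.0005 to 0.001 while its nose rides on the round shoulder, about 0.0065 fully home on the flat (each degree off square costs about 0.3 mm). The spring presses with 9 to 11 N; within about 5 degrees the jaw pulls a hub that is let go square by itself.
- jaw_nose (a point): Middle of the 40 mm wide flat nose of the steel jaw, 29 mm above the jig's origin; axes as the jig's.
- leaf (a joint): Hinge of the leaf (aluminium frame, 10 mm thick, with a drill bush), rad: 0 shut, level on its rests; starts open at 1.6 to 1.78 (stop 1.8), upright or leaning a little away from the robot. Stiff: it stays where it is left, about 0.3 N m moves it. Its tooth drops behind the jaw when that is home; if not, it lands on the jaw and the leaf stops 0.1 rad short.
- leaf_hinge (a point): Middle of the leaf's hinge pin, 41 mm above the jig's origin, 86 mm from the hub's axis along the jig's +x; axes as the jig's, the pin along y. The leaf's middle plane goes through the pin.
- leaf_tab (a point): Middle of the red finger tab (24 x 34 x 13 mm, 34 along the pin) at the leaf's free end, 157 mm from the pin. Axes turn with the leaf: x from tab to pin, y along the pin, z its upper face when shut (the face away from the robot when open). A cross bar (50 mm along the pin, 10 thick) lies 127 to 146 mm from the pin; the 48 mm window inside it clears the boss.
- hub_done: Another hub of the same kind, already drilled (small dark hole in its shoulder), standing on the bench left of the jig. Origin at the centre of its underside. Not to be moved.
- hub_next: A third hub of the same kind, waiting, standing on the bench left of the jig. Origin at the centre of its underside. Not to be moved.

How it is judged:
At the end, for the whole second after the job is handed in: The hub stands seated in the V (within 3 mm, upright) with its flat square to the jaw within 4 degrees, the jaw lies home on the flat (its slide at 5.2 mm or more; 6.5 is fully home), the leaf is shut on its rests (less than 0.035 rad open), and all is let go and at rest (value of joint leaf below 0.035 rad and value of joint jaw above 0.0052 m and angle between the x axis of hub and the y axis of jig, either way round below 0.07 rad and y of hub_flat in the frame of jig below -0.02 m and distance between hub and seat below 0.003 m and angle between hub's own z axis and vertical below 0.04 rad and linear speed of hub below 0.01 m/s and velocity of joint leaf below 0.05 rad/s); the robot touches nothing.
It fails at once if the hub is lifted out of the V (more than 8 mm off its seat) (z of hub in the frame of seat above 0.008 m).
It fails at once if one of the other hubs is moved more than 20 mm (distance of any of hub_done, hub_next from where it was at the start of the episode above 0.02 m).
It also fails if it takes over 72 s, if anything falls off the work surface, if the arm or the gripper's body presses on something with over 40 N, if the wrist force passes 120 N, or if a joint passes its speed limit or range.

## Working session

There is one attempt and no reset: what is moved stays moved. The work goes in short steps, Python scripts to look and compute and a tool call to move; the robot and the scene stay as the last step left them, time stands still between calls to the robot, and variables do not carry over. Pictures are saved under pics/ and viewed, at most 10 in all, crops included, and the job is handed in when it is done.

Besides the shell and the picture viewer there is one more tool, called after "Emit:" by a JSON object that holds its "fn" and its "kwargs". drive_tool: Moves the arm, as the interface text tells. Its arguments: {"type":"object","properties":{"series":{"type":"array"},"hand":{"type":"number"},"newtons":{"type":"number"}},"required":["series"]}

```bash
mkdir -p pics; cat > h.py <<'E'
import numpy as np, cv2
from bench import r, vision
from scipy.spatial.transform import Rotation as Ro
def cam(n):
    s=r.read_state(); c=vision.camera(n)
    if n=="wrist":
        M=np.array(c["mount"]); T=np.eye(4); T[:3,:3]=Ro.from_quat(s["eef_rot"]).as_matrix(); T[:3,3]=s["ee_pos"]
        W=np.linalg.inv(T@M); c["R"]=W[:3,:3]; c["t"]=W[:3,3]
    c["R"]=np.array(c["R"]);c["t"]=np.array(c["t"]);c["K"]=np.array(c["intrinsics"]);c["D"]=np.array([c["k1"],0,0,0,0.])
    return c
def save(c,f,crop=None,s=1):
    im=c["color"][:,:,::-1]
    if crop: x0,y0,x1,y1=crop; im=im[y0:y1,x0:x1]
    cv2.imwrite("pics/"+f,cv2.resize(im,None,fx=s,fy=s,interpolation=cv2.INTER_CUBIC))
def proj(c,P):
    return cv2.projectPoints(np.atleast_2d(P).astype(float),cv2.Rodrigues(c["R"])[0],c["t"],c["K"],c["D"])[0][:,0]
def ray(c,uv):
    p=cv2.undistortPoints(np.array([[uv]],float),c["K"],c["D"])[0,0]
    return -c["R"].T@c["t"], c["R"].T@np.array([p[0],p[1],1])
def onz(c,uv,z):
    o,d=ray(c,uv); return o+d*(z-o[2])/d[2]
def tri(rays):
    A=np.zeros((3,3));b=np.zeros(3)
    for o,d in rays:
        d=d/np.linalg.norm(d);Q=np.eye(3)-np.outer(d,d);A+=Q;b+=Q@o
    return np.linalg.solve(A,b)
E
python3 - <<'E'
from h import *
import pickle
d={}
for n in("top","side"):
    c=cam(n);d[n]=c;save(c,n+"0.png",s=1.4)
    print(n,-c["R"].T@c["t"],c["R"][2])
pickle.dump(d,open("c0.pkl","wb"))
print(r.read_state())
E
```

```text
top [ 0.32488972 -0.07549268  1.39302455] [ 0.15923101 -0.01825031 -0.98707265]
side [0.37407172 0.8835364  0.5173388 ] [ 0.1243037  -0.91236919 -0.3900398 ]
{'time': 0.1, 'joint_positions': array([ 1.12338122,  0.33277098, -0.06466434,  1.46085186,  0.02158694,
        1.34992535, -0.08850428]), 'joint_vel': array([-2.57209522e-03, -7.55357335e-05,  1.93952282e-04, -3.07372371e-03,
       -5.44632742e-04, -3.15352424e-04, -2.09684999e-03]), 'joint_torque': array([ 1.24666447e-03, -6.24542928e+01,  2.46532517e-02, -3.90719533e+01,
       -6.13735034e-02,  3.65505810e-02, -5.52688050e-05]), 'ee_pos': array([ 0.25743525, -0.56914363,  0.22985956]), 'eef_rot': array([ 9.77528301e-01,  2.10803282e-01, -1.60975568e-04, -6.09569393e-04]), 'ft_force': array([-0.01007581,  0.18898314, -0.61936863]), 'torque': array([-0.04011181,  0.02702037, -0.00173111]), 'grip_force': 0.0, 'width': 0.08735184126305554}
```

View pics/top0.png

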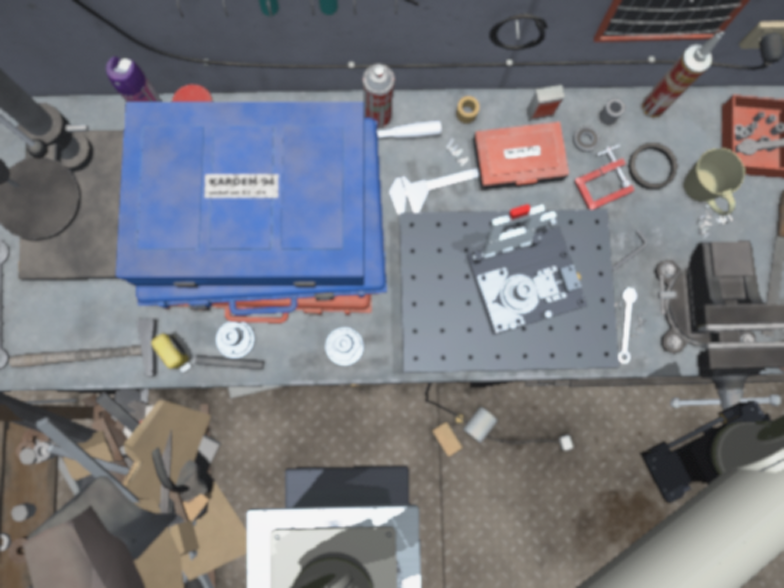

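View pics/side0.png

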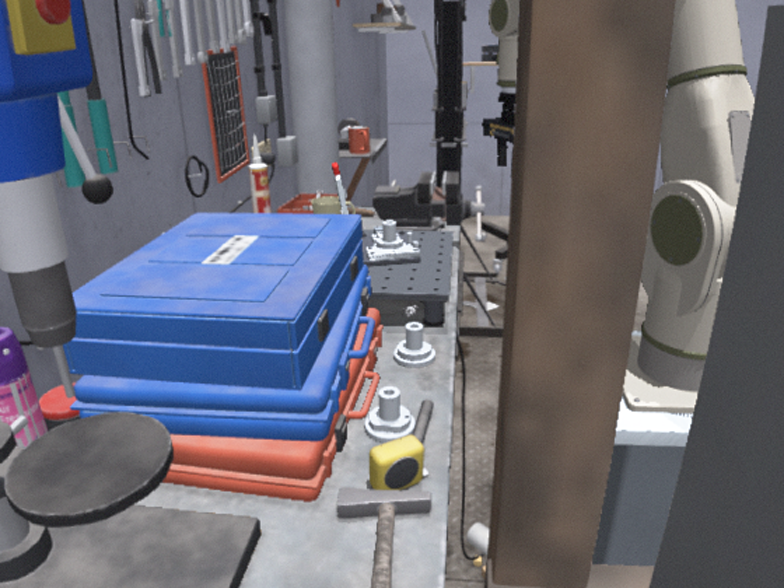

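The top view shows the jig with its hub boss top near (519,286) and the red tab near (519,211) at 1.4x scale. The hinge is on the far side, the jaw at the right, and the two loose hubs are at (235,338) and (344,346). The side view shows the leaf upright, with the tab at (336,167).

```bash
python3 - <<'E'
from h import *
import pickle
d=pickle.load(open("c0.pkl","rb"));c=d["top"]
f=lambda u,v,z:onz(c,(u/1.4,v/1.4),z)
print("boss",f(519,286,.149), "side",tri([ray(c,(519/1.4,286/1.4)),ray(d["side"],(390/1.4,223/1.4))]))
print("tab",f(519,211,.075+.041+.157),tri([ray(c,(519/1.4,211/1.4)),ray(d["side"],(336/1.4,167/1.4))]))
for p in[(466,253),(494,333),(586,307)]: print(f(*p,.087))
for p in[(402,211),(606,211),(616,371),(404,371)]: print(f(*p,.075))
print(vision.camera("wrist")["mount"])
save(c,"topc.png",(320,130,430,250),5)
E
```

```text
boss [ 0.5349952  -0.33805234  0.149     ] side [ 0.53105942 -0.33847682  0.14788306]
tab [ 0.63581217 -0.31826836  0.273     ] [ 0.63522876 -0.31827738  0.27321952]
[ 0.60909762 -0.25613338  0.087     ]
[ 0.45985525 -0.30110333  0.087     ]
[ 0.50414707 -0.47235894  0.087     ]
[ 0.69450421 -0.14062517  0.075     ]
[ 0.68810464 -0.5264576   0.075     ]
[ 0.38691743 -0.5233719   0.075     ]
[ 0.39529995 -0.13645632  0.075     ]
[[-2.65390875e-04 -9.68739848e-01 -2.48078689e-01  6.70109179e-02]
 [ 9.99999573e-01 -3.75804706e-05 -9.23033994e-04 -1.49060741e-04]
 [ 8.84856897e-04 -2.48078828e-01  9.68739445e-01 -1.52949545e-01]
 [ 0.00000000e+00  0.00000000e+00  0.00000000e+00  1.00000000e+00]]
```

View pics/topc.png

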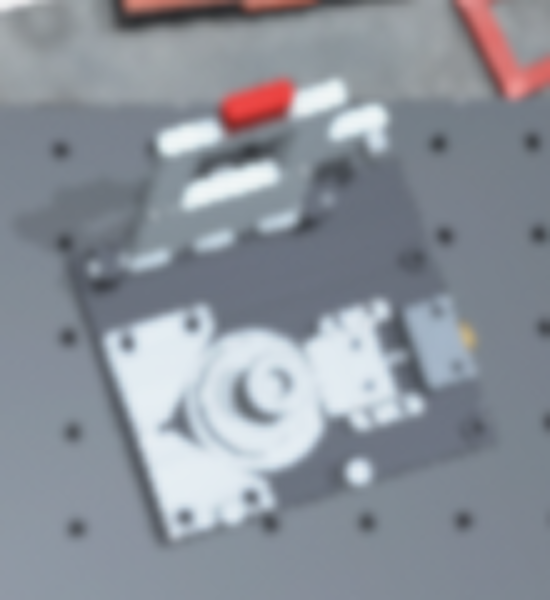

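Emit:
{"fn": "drive_tool", "kwargs": {"series": [[[0,0,5],0],[[2,2,4],-3],[[3.5,3,0],-3],[[4,3.2,0],-3],[[4,3.2,0],0],[[4,3.2,0],0],[[4,3.2,0],0],[[3.5,2.7,0],0],[[2.5,2,0],0],[[0,0,0],0]], "hand": 0, "newtons": 50}}

```text
time: 1.4
ee_pos: [0.5346, -0.3416, 0.3198]
eef_rot: [0.991, 0.136, 0.0, -0.001]
ft_force: [0.0, 0.2, -0.5]
width: 0.0869
grip_force: 0.0
```

```bash
python3 - <<'E'
from h import *
import pickle
c=cam("wrist");pickle.dump(c,open("w1.pkl","wb"));save(c,"w1.png",s=1.4)
s=r.read_state();print(s["time"],s["ee_pos"],s["joint_positions"])
E
```

```text
1.45 [ 0.53311304 -0.34356907  0.32001363] [ 0.67329511  0.33759981 -0.23438867  1.27406509  0.07682554  1.53948093
 -0.85181892]
```

View pics/w1.png

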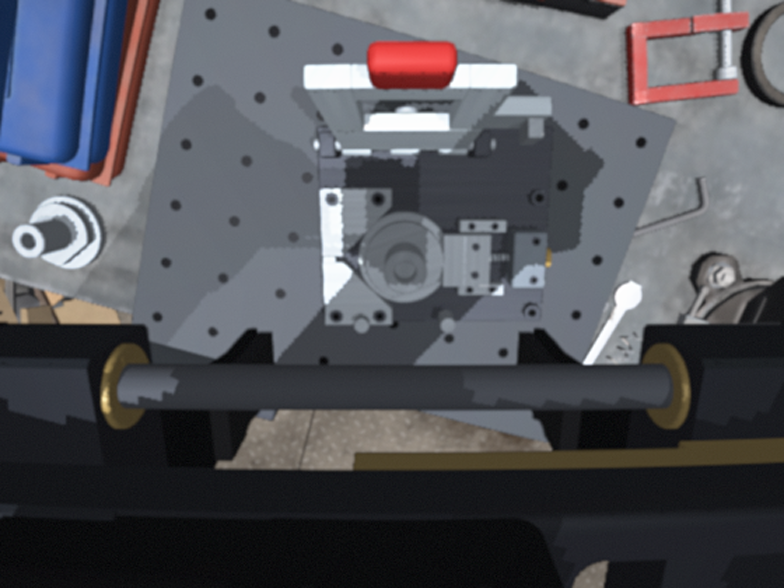

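The wrist view is nearly aligned with the jig: the hub is at about (403,260), the jaw nose at about (446,262), and the tab at (412,65). I'll crop the hub with more contrast.

```bash
python3 - <<'E'
from h import *
import pickle
c=pickle.load(open("w1.pkl","rb"))
im=c["color"][135:235,240:335,::-1]
im=cv2.resize(im,None,fx=6,fy=6,interpolation=cv2.INTER_CUBIC)
im=cv2.createCLAHE(3,(2,2)).apply(cv2.cvtColor(im,cv2.COLOR_BGR2GRAY));cv2.imwrite("pics/w1c.png",im)
P=lambda u,v,z:onz(c,(u/1.4,v/1.4),z)
print("base edges",P(327,150,.087),P(327,325,.087),P(543,322,.087))
print("boss top",P(405,267,.149))
print("tab",P(412,65,.273))
E
```

```text
base edges [ 0.59432848 -0.27000395  0.087     ] [ 0.45697712 -0.30352104  0.087     ] [ 0.50815304 -0.47694419  0.087     ]
boss top [ 0.53451841 -0.3480791   0.149     ]
tab [ 0.63620882 -0.3196741   0.273     ]
```

View pics/w1c.png

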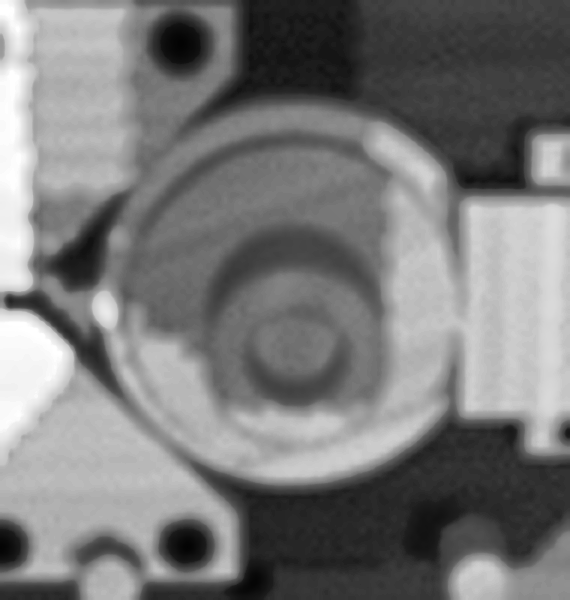

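```bash
python3 - <<'E'
from h import *
import pickle
c=pickle.load(open("w1.pkl","rb"))
C=np.array([.5335,-.3485]);a=np.radians(np.arange(0,360,3))
im=c["color"].copy();im=im[:,:,::-1].copy()
S=8;x0,y0=245,140
big=cv2.resize(im[y0:y0+75,x0:x0+95],None,fx=S,fy=S,interpolation=cv2.INTER_CUBIC)
big=cv2.convertScaleAbs(big,alpha=1.5,beta=-40)
def circ(rr,z,col,):
    P=np.c_[C[0]+rr*np.cos(a),C[1]+rr*np.sin(a),np.full(len(a),z)]
    for u,v in proj(c,P): cv2.circle(big,(int((u-x0+.5)*S),int((v-y0+.5)*S)),1,col,-1)
circ(.036,.097,(0,255,0));circ(.03,.109,(0,0,255));circ(.015,.149,(255,0,0));circ(.015,.109,(255,255,0))
cv2.imwrite("pics/ov.png",big)
E
```

```text
(no output)
```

View pics/ov.png

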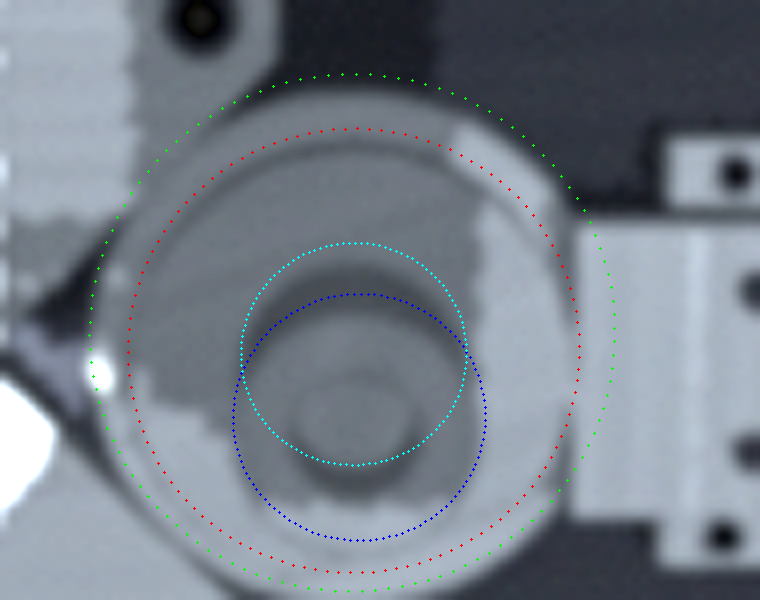

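The line at the bottom of the shoulder, from (240,465) to (440,400) in the contrast crop, is about 36 mm long and 24 to 25 mm from the axis. That matches the flat. It faces the robot, about 72° from the jaw, so the hub needs about +72° counter-clockwise. I'll grasp the boss with the tool at −20° relative to the jig and turn in two strokes.

Emit:
{"fn": "drive_tool", "kwargs": {"series": [[[-0.15,-0.5,0],-10],[[0,0,-3],-10],[[0,0,-4],0],[[0,0,-4],0],[[0,0,-3],0],[[0,0,-2],0],[[0,0,-1.5],0],[[0,0,-1],0],[[0,0,-0.7],0],[[0,0,0],0]], "hand": 0}}

```text
time: 2.7
ee_pos: [0.5311, -0.3495, 0.1285]
eef_rot: [0.999, -0.041, -0.0, 0.0]
ft_force: [-1.0, 0.0, 0.6]
width: 0.0876
grip_force: 0.0
```

Emit:
{"fn": "drive_tool", "kwargs": {"series": [[[0,0,0],0],[[0,0,0],0],[[0,0,0],0],[[0,0,0],0],[[0,0,0],0],[[0,0,0],0],[[0,0,0],0],[[0,0,0],0],[[0,0,0],0],[[0,0,0],0]], "hand": 1, "newtons": 40}}

```text
time: 3.95
ee_pos: [0.5312, -0.3493, 0.1286]
eef_rot: [0.999, -0.041, -0.0, -0.0]
ft_force: [0.0, 0.6, -0.1]
width: 0.029
grip_force: 40.0
```

Emit:
{"fn": "drive_tool", "kwargs": {"series": [[[0,0,0],4],[[0,0,0],6],[[0,0,0],6],[[0,0,0],6],[[0,0,0],6],[[0,0,0],6],[[0,0,0],4],[[0,0,0],2],[[0,0,0],0],[[0,0,0],0]]}}

```text
time: 5.2
ee_pos: [0.5312, -0.3495, 0.1286]
eef_rot: [0.953, 0.303, 0.0, 0.0]
ft_force: [0.9, -0.7, -1.4]
width: 0.0289
grip_force: 40.0
```

Emit:
{"fn": "drive_tool", "kwargs": {"series": [[[0,0,0],0],[[0,0,0],0],[[0,0,0],0],[[0,0,0],0],[[0,0,0],-8],[[0,0,0],-8],[[0,0,0],-8],[[0,0,0],-8],[[0,0,0],-8],[[0,0,0],0]], "hand": 0.45}}

```text
time: 6.45
ee_pos: [0.5311, -0.3494, 0.1286]
eef_rot: [0.999, -0.04, -0.0, 0.0]
ft_force: [0.5, 0.0, 0.1]
width: 0.0479
grip_force: 0.0
```

```bash
python3 - <<'E'
from h import *
import pickle
c=cam("wrist");pickle.dump(c,open("w2.pkl","wb"))
s=r.read_state();print(s["time"],s["ee_pos"],s["width"],s["ft_force"])
uv=proj(c,[[.5315,-.349,.109]])[0];print(uv)
u,v=uv.astype(int);save(c,"w2.png",(max(u-100,0),max(v-75,0),u+100,min(v+75,420)),4)
E
```

```text
6.5 [ 0.53114583 -0.3494108   0.1285979 ] 0.04786830432858798 [-0.33011358 -0.76793327 -0.29112499]
[281.4344926 246.1238149]
```

View pics/w2.png

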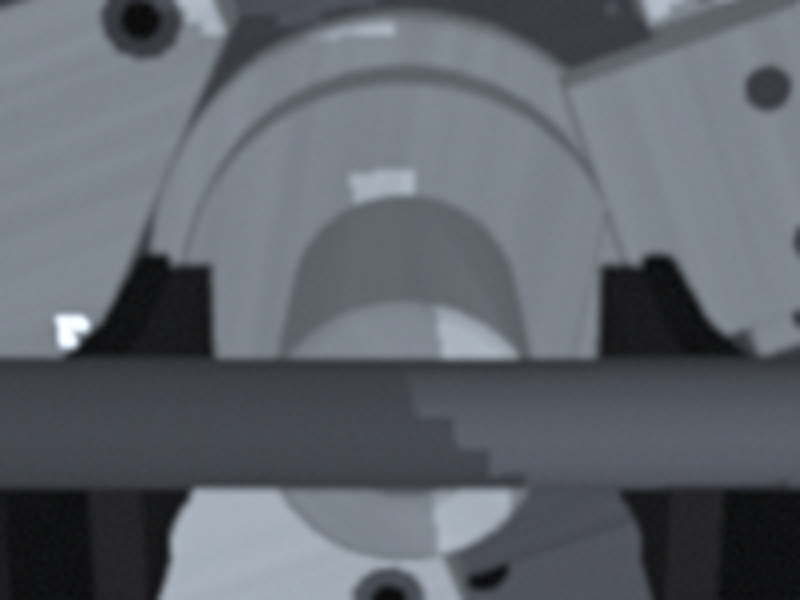

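Right of the hub, a straight edge runs from (605,210) to (575,360), so the flat is now about 11° below image right. The jaw lies 20° above image right, which leaves about 31–32°. I'll regrip and turn +32°.

Emit:
{"fn": "drive_tool", "kwargs": {"series": [[[0,0,0],0],[[0,0,0],0],[[0,0,0],0],[[0,0,0],0],[[0,0,0],0],[[0,0,0],6],[[0,0,0],7],[[0,0,0],7],[[0,0,0],7],[[0,0,0],5]], "hand": 1}}

```text
time: 7.75
ee_pos: [0.5312, -0.3495, 0.1285]
eef_rot: [0.971, 0.238, 0.0, 0.0]
ft_force: [-0.2, 1.4, 0.1]
width: 0.0291
grip_force: 40.0
```

Emit:
{"fn": "drive_tool", "kwargs": {"series": [[[0,0,0],0],[[0,0,0],0],[[0,0,0],0],[[0,0,0],0],[[0,0,0],0],[[0,0,0],0],[[0,0,0],0],[[0,0,0],0],[[0,0,0],-6],[[0,0,0],-6]], "hand": 0}}

```text
time: 9.0
ee_pos: [0.5311, -0.3495, 0.1286]
eef_rot: [0.991, 0.132, 0.0, 0.0]
ft_force: [-0.6, -0.4, -0.1]
width: 0.0871
grip_force: 0.0
```

Emit:
{"fn": "drive_tool", "kwargs": {"series": [[[0,0,3],0],[[0,0,5],0],[[-0.9,-0.3,5],0],[[-2,-0.5,4],0],[[0,0,2],0],[[0,0,0],0],[[0,0,0],0],[[0,0,0],0],[[0,0,0],0],[[0,0,0],0]]}}

```text
time: 10.25
ee_pos: [0.5021, -0.3574, 0.3182]
eef_rot: [0.991, 0.134, -0.0, -0.0]
ft_force: [0.5, 0.7, -0.3]
width: 0.0868
grip_force: 0.0
```

```bash
python3 - <<'E'
from h import *
import pickle
c=cam("wrist");pickle.dump(c,open("w3.pkl","wb"))
s=r.read_state();print(s["time"],s["ee_pos"],s["width"],s["ft_force"])
uv=proj(c,[[.5315,-.349,.109]])[0];print(uv)
u,v=uv.astype(int);save(c,"w3.png",(u-50,v-50,u+80,v+50),6)
E
```

```text
10.3 [ 0.50209259 -0.35743045  0.31830301] 0.0872219954538316 [-0.04626187 -0.84646655 -0.54575517]
[282.19191712 152.33052696]
```

View pics/w3.png

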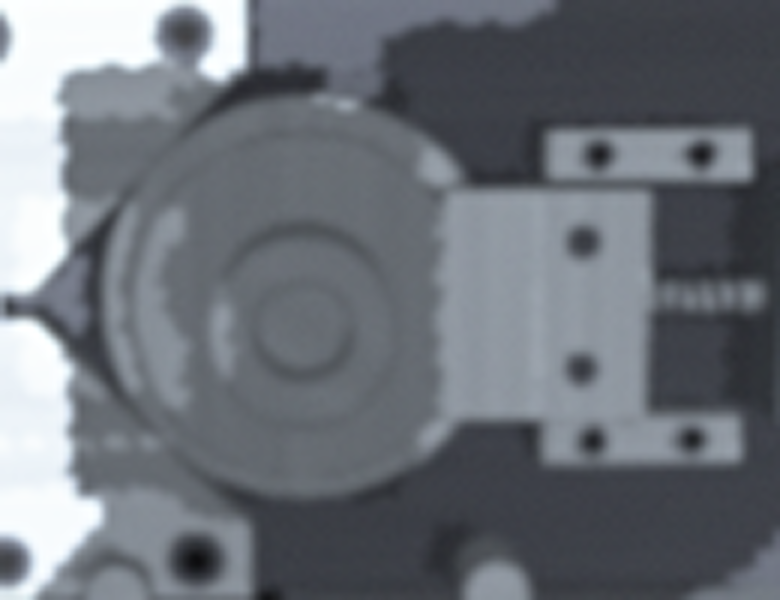

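The jaw nose now lies flush on the flat: contact line at x≈440, equal shoulder corners at (435,165) and (435,430). The axis at about (300,310) puts the flat about 24 mm out, so the jaw is home. Next is the leaf. I'll work out an arc that pushes the tab from behind with closed fingers.

```bash
python3 - <<'E'
import numpy as np
y=np.radians(15.3);ux=np.array([np.cos(y),np.sin(y)]);hub=np.array([.5312,-.3495])+.0015*np.array([-ux[1],ux[0]])
def tcp(p,s=.152):
    x=.086-s*np.cos(p)+.0065*np.sin(p)+.0095; z=.116+s*np.sin(p)+.0065*np.cos(p)+.008
    return np.r_[hub+x*ux,z]
start=np.r_[.5021,-.3575,.3586]
print("behind",tcp(1.72),(np.r_[.6662,-.3109,.268]-start)*100)
prev=np.r_[.6662,-.3109,.268]
for p in [1.57]+list(np.linspace(1.45,0.0,17))+[-.01]:
    q=tcp(p);print(round(p,2),np.round(q,4),np.round((q-prev)*100,2));prev=q
E
```

```text
behind [ 0.65091347 -0.31519498  0.27334501] [16.41  4.66 -9.06]
1.57 [ 0.6291 -0.3212  0.276 ] [-3.71 -1.03  0.8 ]
1.45 [ 0.6115 -0.326   0.2757] [-1.76 -0.48 -0.03]
1.36 [ 0.5983 -0.3296  0.274 ] [-1.32 -0.36 -0.17]
1.27 [ 0.5853 -0.3331  0.2711] [-1.3  -0.36 -0.29]
1.18 [ 0.5726 -0.3366  0.2669] [-1.27 -0.35 -0.41]
1.09 [ 0.5603 -0.34    0.2616] [-1.23 -0.34 -0.53]
1.0 [ 0.5486 -0.3432  0.2552] [-1.18 -0.32 -0.64]
0.91 [ 0.5374 -0.3462  0.2477] [-1.11 -0.3  -0.75]
0.82 [ 0.527  -0.3491  0.2391] [-1.04 -0.29 -0.85]
0.72 [ 0.5173 -0.3517  0.2297] [-0.97 -0.26 -0.95]
0.63 [ 0.5085 -0.3541  0.2193] [-0.88 -0.24 -1.03]
0.54 [ 0.5007 -0.3563  0.2082] [-0.79 -0.21 -1.11]
0.45 [ 0.4938 -0.3582  0.1964] [-0.68 -0.19 -1.18]
0.36 [ 0.4881 -0.3597  0.184 ] [-0.58 -0.16 -1.24]
0.27 [ 0.4834 -0.361   0.1711] [-0.47 -0.13 -1.29]
0.18 [ 0.4798 -0.362   0.1578] [-0.35 -0.1  -1.33]
0.09 [ 0.4775 -0.3626  0.1442] [-0.24 -0.06 -1.36]
0.0 [ 0.4763 -0.363   0.1305] [-0.12 -0.03 -1.37]
-0.01 [ 0.4763 -0.363   0.129 ] [-0.01 -0.   -0.15]
```

Emit:
{"fn": "drive_tool", "kwargs": {"series": [[[0,0,4],0],[[2,0.5,0],0],[[4,1.1,0],0],[[4,1.1,0],0],[[4,1.1,0],0],[[2.4,0.9,-1],0],[[0,0,-2.5],0],[[0,0,-3],0],[[0,0,-2.5],0],[[0,0,0],0]], "hand": 1}}

```text
time: 11.55
ee_pos: [0.6652, -0.3102, 0.2662]
eef_rot: [0.991, 0.133, -0.002, -0.001]
ft_force: [0.5, -1.2, 0.6]
width: 0.0016
grip_force: 0.0
```

Emit:
{"fn": "drive_tool", "kwargs": {"series": [[[-1,-0.25,0],0],[[-1.4,-0.4,0],0],[[-1.4,-0.4,0],0],[[-1.6,-0.45,0],0],[[-1.4,-0.4,0],0],[[-1.3,-0.35,0],0],[[-1.3,-0.35,-0.2],0],[[-1.2,-0.35,-0.5],0],[[-1.2,-0.3,-0.6],0],[[-1.1,-0.3,-0.7],0]]}}

```text
time: 12.8
ee_pos: [0.5363, -0.3462, 0.2481]
eef_rot: [0.991, 0.133, -0.0, 0.0]
ft_force: [1.6, -0.9, -1.0]
width: 0.0003
grip_force: 0.7
```

Emit:
{"fn": "drive_tool", "kwargs": {"series": [[[-1,-0.3,-0.9],0],[[-1,-0.3,-1],0],[[-0.9,-0.2,-1],0],[[-0.8,-0.2,-1.1],0],[[-0.7,-0.2,-1.2],0],[[-0.6,-0.2,-1.2],0],[[-0.5,-0.1,-1.3],0],[[-0.3,-0.1,-1.3],0],[[-0.2,-0.1,-1],0],[[0,0,0],0]]}}

```text
time: 14.05
ee_pos: [0.4766, -0.3628, 0.1475]
eef_rot: [0.991, 0.133, -0.001, -0.001]
ft_force: [-0.0, 0.4, 0.1]
width: 0.0005
grip_force: 0.0
```

Emit:
{"fn": "drive_tool", "kwargs": {"series": [[[-0.1,0,-0.4],0],[[0,0,-0.4],0],[[0,0,-0.3],0],[[0,0,-0.3],0],[[0,0,-0.2],0],[[0,0,-0.2],0],[[0,0,-0.1],0],[[0,0,0],0],[[0,0,0],0],[[0,0,0],0]]}}

```text
time: 15.3
ee_pos: [0.4762, -0.3631, 0.1307]
eef_rot: [0.991, 0.133, 0.0, 0.0]
ft_force: [-4.3, 2.7, 10.1]
width: 0.0006
grip_force: 5.1
```

Emit:
{"fn": "drive_tool", "kwargs": {"series": [[[0,0,-0.1],0],[[0,0,-0.1],0],[[0,0,0],0],[[0,0,0],0],[[0,0,0],0],[[0,0,0],0],[[0,0,0],0],[[0,0,0],0],[[0,0,0],0],[[0,0,0],0]]}}

```text
time: 16.55
ee_pos: [0.4762, -0.3631, 0.1304]
eef_rot: [0.991, 0.133, 0.0, 0.001]
ft_force: [-9.5, 6.1, 22.7]
width: 0.0001
grip_force: 11.7
```

Emit:
{"fn": "drive_tool", "kwargs": {"series": [[[0,0,1],0],[[0,0,3],0],[[0,0,5],0],[[-1,0,5],0],[[-2,0,5],0],[[-2,-0.5,0],0],[[0,0,0],0],[[0,0,0],0],[[0,0,0],0],[[0,0,0],0]]}}

```text
time: 17.8
ee_pos: [0.4265, -0.3676, 0.3169]
eef_rot: [0.991, 0.134, -0.0, -0.0]
ft_force: [0.3, -0.9, -0.4]
width: 0.0004
grip_force: 0.0
```

```bash
python3 - <<'E'
from h import *
c=cam("wrist");s=r.read_state();print(s["time"],s["ee_pos"],s["ft_force"])
uv=proj(c,[[.5315,-.349,.109]])[0];print(uv)
u,v=uv.astype(int);save(c,"w4.png",(max(u-100,0),max(v-75,0),u+100,v+75),4)
E
```

```text
17.85 [ 0.42641225 -0.36771367  0.31709534] [-0.12111294  0.17722911 -0.24654918]
[292.66045842  75.59248496]
```

View pics/w4.png

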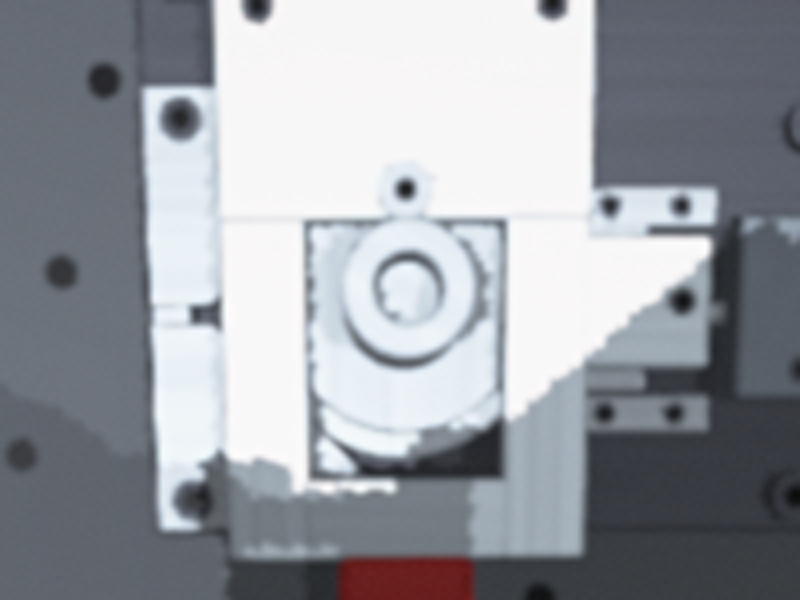

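The leaf lies over the hub, with the boss at (410,290) inside the window and the tab at (405,578). The hard stop came at TCP z = 0.1304, against 0.1305 predicted for shut and about 0.146 if the tooth had landed on the jaw. The tool is clear, so I'm handing in.

```bash
python3 -c "
from bench import r
print(r.close_job())"
```

```text
the job is handed in; nothing more can be done
None
```

I handed the job in at about 18 s of robot time: the hub is rolled square with the jaw home on its flat, the leaf is folded down level on its rests, and the robot is clear. I never went near the other two hubs. The hand-in returned no verdict, so this rests on the camera views and the leaf's hard stop at the expected shut height.

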